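# Sort the bench leftovers into the colour-coded trays

### The arm

A 7-joint arm with a two-finger parallel gripper is mounted at the origin on a cart in front of the work surface, level with it; the furniture and walls round the work are solid. World frame = base frame: x ahead of the robot, y to its left, z up, the work surface at z = 0. Lengths are in m, angles in rad, forces in N, time in s.
With the tool pointing down it reaches from about 0.425 to 0.875 m from the base axis. Payload 8.4 kg.
Tool frame: the origin (TCP) lies between the finger pads; the fingertips stand 25 mm ahead of it and the grasp point (between the pads) lies 6 mm ahead of it; z points along the fingers, y is the line along which they close (so a half turn about z gives the same grasp; the last joint's range is limited). The gripper opens to 85 mm and grips with 20 to 120 N. Pads are 22 mm wide; open, the fingers measure 114 mm over their backs; the gripper's body (76 mm by 85 mm) begins 54 mm behind the grasp point. The pads swing forward as they close: fully open they stand 13 mm farther back than shut.
Start: joints at [-1.248, 0.333, 0.04, 1.465, -0.013, 1.343, -0.059], TCP at [0.266, 0.593, 0.256] pointing down, gripper open.
Joint ranges: [-2.58, 2.58], [-0.38, 2.09], [-1.3, 1.39], [0.25, 2.4], [-1.5, 4.64], [0.08, 2.09], [-2.65, 2.65]. Speed limits (rad/s): [2.22, 2.22, 2.79, 2.79, 3.14, 3.14, 3.14].

### API

Orientations are given as a unit quaternion [w, x, y, z].
In Python, from cell import bot gives the robot as it stands.
- The arm moves only by the tool move_arm, never from a script. Its argument "moves" is a list that holds one entry, the list of rows, each a list of 6 numbers: the shift along the tool's x, y, z in units of 1000 mm (1.0 is 1000 mm), then the turn, a rotation vector about the tool's x, y, z in units of pi/2 rad (1.0 is pi/2 rad). In form: [[[dx, dy, dz, wx, wy, wz], ...]]. A call has 1 to 8 rows; each row is the pose to reach, as a shift and turn from the pose commanded when the call began, along the tool's axes at that moment; what a row does not reach only later rows make up. A row lasts 1/12 s, in which the tool goes at most 41.7 mm and 7.16 degrees, less where a joint would pass 70% of its speed; a pose out of reach is approached as far as the arm can. A call with a number of a shift or a turn outside -1 to 1 is refused whole. A call with a gripper value outside its range is refused whole. "fingers" is the opening, from 0 (shut) to 1 (fully open), set as the call begins (left out, the last holds). The fingers move at their own pace and stop on an object; the grip force is fixed at half the most. Time passes only in rows, so rows that repeat a pose let the fingers close. It gives the time, the measured TCP pose, the force, the opening and the grip force at its end, in the units of the state.
- bot.state(): the state, without advancing time (a new reading comes with each control period).
- bot.get_image(name): name is "scene" or "side" or "wrist"; returns the picture (400x640x3 uint8, red, green, blue); there is no depth.
- bot.get_calibration(name): a dict with "intrinsics" (3x3 intrinsics, pixels), "rvec" (rotation vector, rad) and "tvec" (3), from world to camera coordinates, as OpenCV has them. Camera axes: x right, y down, z forward; pixel columns grow to the right and rows downward; lengths in m; the calibration is good to about 2 mm. A picture is of the moment at which its call begins: read the wrist's pose just before it. get_calibration takes no time and is no camera call; for the wrist camera it gives the pose at the moment of the call.
- bot.job_done(): hands the job in; it is judged then, once.
Trained networks look in the newest picture that a camera, given by its name, has taken for a name from the list of things; names that differ only in an ending like _2 or _b are one class to them, and where a whole thing is asked for, a point or a joint stands for the part that bears it (a point fixed in the world has none). Each returns a list of dicts, best first, with "conf" (0 to 1); they miss things now and then, are a little off and sometimes report something else, mostly with a low value. They report only what shows in the picture. A call takes as long as a camera call.
- bot.find_in(camera, target): "box" ([left, top, width, height] in pixels, round what is visible of it).
The state is a dict: "clock": time; "joint_positions": joint angles; "dq": joint speeds; "joint_efforts": joint torques, N m; "eef_pos": TCP position; "eef_rot": TCP orientation; "wrist_force": force on the tool from outside, world axes, zero at the start; "torque": the same for the moment, N m; "finger_gap": opening from 0.0 (shut) to 1.0 (fully open); "gripper_force": force on a finger pad.
Only numpy, scipy, OpenCV 4.12 (cv2) and the standard library are available. Lean on these libraries where they do the work, as an engineer would, in place of code of your own. Each camera call takes 0.05 s, during which the arm holds its last target. There are 200 camera calls.

### The job

Sort the things left on the bench into the trays: the green and the yellow tape measure into the blue tray, the roll of black tape and the solder spool into the yellow tray, and the bolt into either bay of the red tray. Where a tray takes two things give each its own bay, and set everything down on the tray floor without dropping it: tape measures standing on their bases, roll and spool flat as they stand now, bolt lying down. Leave the white glue bottle standing where it is.

Things in the scene. Friction and masses are not known exactly. Their poses are not given: they have to be found in the camera images.
- tray_blue: Blue open plastic tray, fixed on a long wooden plinth whose top is 70 mm above the bench; outside 126 (its x) x 202 (its y) x 26 mm high, floor and walls 4 mm thick. A 4 mm cross wall, nearly as high, at y = 0 parts it into two equal bays, each 118 mm (x) by 95 mm (y) inside, centres 49.5 mm from the origin along +y and -y. Origin: centre of its underside, on the plinth top; z up.
- tray_yellow: Yellow open plastic tray, fixed on a long wooden plinth whose top is 70 mm above the bench; outside 126 (its x) x 202 (its y) x 26 mm high, floor and walls 4 mm thick. A 4 mm cross wall, nearly as high, at y = 0 parts it into two equal bays, each 118 mm (x) by 95 mm (y) inside, centres 49.5 mm from the origin along +y and -y. Origin: centre of its underside, on the plinth top; z up.
- tray_red: Red open plastic tray, fixed on a long wooden plinth whose top is 70 mm above the bench; outside 126 (its x) x 202 (its y) x 26 mm high, floor and walls 4 mm thick. A 4 mm cross wall, nearly as high, at y = 0 parts it into two equal bays, each 118 mm (x) by 95 mm (y) inside, centres 49.5 mm from the origin along +y and -y. Origin: centre of its underside, on the plinth top; z up.
- tape_green_centre (a point): Green and black pocket tape measure standing on its flat base; 39 mm thick between its flat sides (its x), 79 mm long (its y), 63 mm high (its z), about 0.3 kg, solid. The point is its centre, half-way up (31.5 mm above its base). Grasp it from above across its flat sides.
- tape_yellow_centre (a point): Yellow and black pocket tape measure standing on its flat base; 42 mm thick between its flat sides (its x), 88 mm long (its y), 70 mm high (its z), about 0.3 kg, solid. The point is its centre, half-way up (35 mm above its base). Grasp it from above across its flat sides.
- tape_roll_black_centre (a point): Loose roll of black electrical tape lying flat, 64 mm across and 19 mm high, about 0.06 kg; its middle does not admit a finger, grasp it across the outside. The point is its centre, 9.5 mm above its underside; z is the roll's axis.
- solder_spool_centre (a point): Grey metallic spool of solder standing on end, 54 mm across its flanges and 37 mm high, about 0.25 kg; grasp it across the outside. The point is its centre, 18.5 mm above its underside; z is the spool's axis.
- bolt_m12_centre (a point): Grey steel hex bolt lying on its side, 66 mm long (its y), 20 mm wide (its x) and 17 mm high (z), about 0.06 kg. The point is its centre, 8.5 mm above its underside. Grasp it across its length.
- glue_bottle: White plastic glue bottle with a pointed nozzle, loose, 55 mm across and 137 mm high, standing among the things to be sorted; to be left alone. Origin: centre of its underside; z up.

How it is judged:
At the end, for the whole second after the job is handed in: Tape measures in the blue tray and black roll and spool in the yellow, one per bay; bolt in the red tray. All on the tray floor (height within 6 mm), released, at rest; all but the bolt upright within 0.15 rad. Glue bottle upright, within 30 mm of its start (x of tape_green_centre in the frame of tray_blue between -0.055 and 0.055 m and y of tape_green_centre in the frame of tray_blue between -0.095 and 0.095 m and z of tape_green_centre in the frame of tray_blue between 0.0295 and 0.0415 m and linear speed of each of tape_green, tape_yellow, tape_roll_black, solder_spool, bolt_m12 below 0.02 m/s and angular speed of each of tape_green, tape_yellow, tape_roll_black, solder_spool, bolt_m12 below 0.2 rad/s and angle between each of tape_green_centre, tape_yellow_centre, tape_roll_black_centre, solder_spool_centre's own z axis and vertical below 0.15 rad and x of tape_yellow_centre in the frame of tray_blue between -0.055 and 0.055 m and y of tape_yellow_centre in the frame of tray_blue between -0.095 and 0.095 m and z of tape_yellow_centre in the frame of tray_blue between 0.033 and 0.045 m and ((y of tape_green_centre in the frame of tray_blue above 0.01 m and y of tape_yellow_centre in the frame of tray_blue below -0.01 m) or (y of tape_yellow_centre in the frame of tray_blue above 0.01 m and y of tape_green_centre in the frame of tray_blue below -0.01 m)) and x of tape_roll_black_centre in the frame of tray_yellow between -0.055 and 0.055 m and y of tape_roll_black_centre in the frame of tray_yellow between -0.095 and 0.095 m and z of tape_roll_black_centre in the frame of tray_yellow between 0.0075 and 0.0195 m and x of solder_spool_centre in the frame of tray_yellow between -0.055 and 0.055 m and y of solder_spool_centre in the frame of tray_yellow between -0.095 and 0.095 m and z of solder_spool_centre in the frame of tray_yellow between 0.0165 and 0.0285 m and ((y of tape_roll_black_centre in the frame of tray_yellow above 0.01 m and y of solder_spool_centre in the frame of tray_yellow below -0.01 m) or (y of solder_spool_centre in the frame of tray_yellow above 0.01 m and y of tape_roll_black_centre in the frame of tray_yellow below -0.01 m)) and x of bolt_m12_centre in the frame of tray_red between -0.055 and 0.055 m and y of bolt_m12_centre in the frame of tray_red between -0.095 and 0.095 m and z of bolt_m12_centre in the frame of tray_red between 0.0065 and 0.0185 m and distance of glue_bottle from where it was at the start of the episode below 0.03 m and angle between glue_bottle's own z axis and vertical below 0.2 rad); the robot touches nothing.
It fails at once if a thing is dropped or flung: it moves faster than 0.5 m/s with no finger touching it ((linear speed of tape_green above 0.5 m/s and contact force between tape_green and the fingers below 0.05 N) or (linear speed of tape_yellow above 0.5 m/s and contact force between tape_yellow and the fingers below 0.05 N) or (linear speed of tape_roll_black above 0.5 m/s and contact force between tape_roll_black and the fingers below 0.05 N) or (linear speed of solder_spool above 0.5 m/s and contact force between solder_spool and the fingers below 0.05 N) or (linear speed of bolt_m12 above 0.5 m/s and contact force between bolt_m12 and the fingers below 0.05 N)).
It fails at once if the glue bottle is tipped by more than 0.35 rad or shifted by more than 30 mm (angle between glue_bottle's own z axis and vertical above 0.35 rad or distance of glue_bottle from where it was at the start of the episode above 0.03 m).
It also fails if it takes over 125 s, if anything falls off the work surface, if the arm or the gripper's body presses on something with over 40 N, if the wrist force passes 120 N, or if a joint passes its speed limit or range.

## Working session

There is one attempt and no reset: what is moved stays moved. The work goes in short steps, Python scripts to look and compute and a tool call to move; the robot and the scene stay as the last step left them, time stands still between calls to the robot, and variables do not carry over. Pictures are saved under pics/ and viewed, at most 14 in all, crops included, and the job is handed in when it is done.

Besides the shell and the picture viewer there is one more tool, called as name(argument=value, ...) on one line, values as JSON. move_arm: Moves the arm, as the interface text tells. Shifts and turns lie within -1 to 1; 1 stands for 1000 mm of shift or pi/2 rad of turn. Its arguments: {"type":"object","properties":{"moves":{"type":"array","items":{"type":"array","items":{"type":"array","items":{"type":"number"}}}},"fingers":{"type":"number"}},"required":["moves"]}

```bash
ls; mkdir -p pics
cat > h.py <<'E'
import numpy as np,cv2
from scipy.spatial.transform import Rotation as R
from cell import bot
def cal(n):
    c=bot.get_calibration(n);return np.array(c["intrinsics"]),R.from_rotvec(np.ravel(c["rvec"])).as_matrix(),np.ravel(c["tvec"])
def ray(n,u,v,z,c=None):
    K,Rm,t=c or cal(n);d=Rm.T@np.linalg.solve(K,[u,v,1]);o=-Rm.T@t
    return o+d*(z-o[2])/d[2]
def proj(n,P,c=None):
    K,Rm,t=c or cal(n);p=K@(Rm@np.asarray(P)+t);return p[:2]/p[2]
def snap(n,f):
    im=bot.get_image(n);cv2.imwrite('pics/'+f,im[:,:,::-1]);return im
def tool(dest,yaw=None):
    # shift in tool axes to world dest
    s=bot.state();w,x,y,z=s["eef_rot"];r=R.from_quat([x,y,z,w])
    return r.inv().apply(np.array(dest)-s["eef_pos"])
E
python3 - <<'E'
from h import *
s=bot.state();print(s["clock"],s["eef_pos"],s["eef_rot"],s["finger_gap"])
for n in("scene","side","wrist"):
    snap(n,n+'0.png')
    K,Rm,t=cal(n);print(n,K[0,0],-Rm.T@t)
    for o in "tray_blue tray_yellow tray_red tape_green_centre tape_yellow_centre tape_roll_black_centre solder_spool_centre bolt_m12_centre glue_bottle".split():
        r=bot.find_in(n,o);print(o,[(np.round(q["box"]).tolist(),round(q["conf"],2)) for q in r[:2]])
print(bot.state()["clock"])
E
```

```text
pics
0.0 [0.26595193 0.59262676 0.25540466] [-1.04509030e-04  2.09318855e-01  9.77847089e-01 -8.22723160e-04] 1.0011127463356364
scene 393.36922366151373 [-0.10394278 -0.67979865  0.76235158]
tray_blue [([370.0, 203.0, 89.0, 67.0], 0.95), ([375.0, 262.0, 23.0, 52.0], 0.71)]
tray_yellow [([257.0, 143.0, 64.0, 37.0], 0.9)]
tray_red [([310.0, 166.0, 75.0, 52.0], 0.8)]
tape_green_centre [([239.0, 180.0, 26.0, 26.0], 0.96)]
tape_yellow_centre [([268.0, 203.0, 26.0, 31.0], 0.68)]
tape_roll_black_centre [([222.0, 172.0, 18.0, 19.0], 0.73)]
solder_spool_centre [([333.0, 252.0, 21.0, 25.0], 0.68)]
bolt_m12_centre [([303.0, 234.0, 17.0, 12.0], 0.51)]
glue_bottle [([375.0, 263.0, 23.0, 50.0], 0.68)]
side 491.5079403821786 [-0.08391014 -0.79045769  0.7891538 ]
tray_blue [([382.0, 204.0, 102.0, 82.0], 0.61)]
tray_yellow []
tray_red [([317.0, 161.0, 84.0, 59.0], 0.89)]
tape_green_centre [([239.0, 180.0, 27.0, 23.0], 0.89), ([334.0, 263.0, 25.0, 27.0], 0.64)]
tape_yellow_centre []
tape_roll_black_centre [([215.0, 171.0, 21.0, 15.0], 0.57)]
solder_spool_centre [([333.0, 262.0, 26.0, 28.0], 0.89)]
bolt_m12_centre [([304.0, 244.0, 15.0, 18.0], 0.64)]
glue_bottle [([376.0, 274.0, 31.0, 56.0], 0.93)]
wrist 340.7930851990124 [0.19851777 0.62434418 0.37362899]
tray_blue []
tray_yellow []
tray_red []
tape_green_centre [([117.0, 395.0, 20.0, 5.0], 0.55)]
tape_yellow_centre []
tape_roll_black_centre [([205.0, 326.0, 31.0, 45.0], 0.83)]
solder_spool_centre []
bolt_m12_centre []
glue_bottle []
1.5
```

View pics/scene0.png

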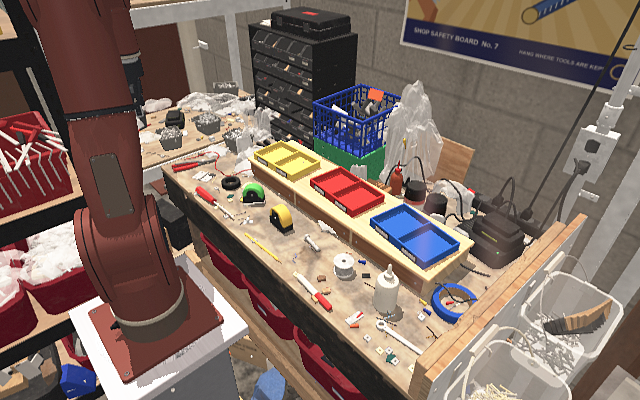

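View pics/side0.png

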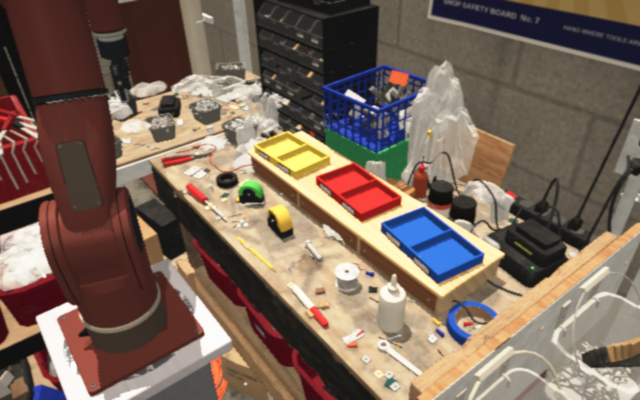

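View pics/wrist0.png

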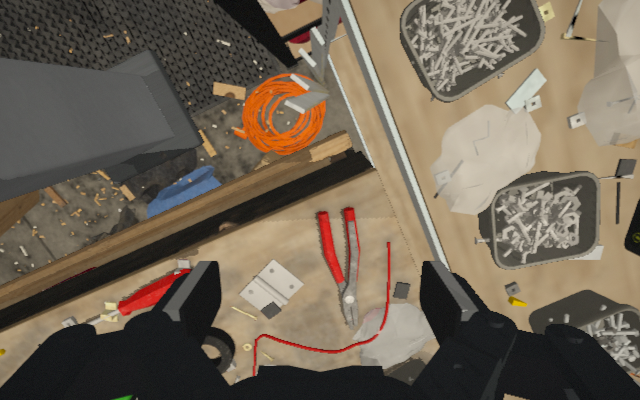

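The scene shows the roll at (231,183), green tape (252,193), yellow tape (281,219), bolt (312,241), spool (344,266), glue bottle (387,288). The trays lie behind them, yellow to blue from left to right. The wrist view sees only the roll, at (215,350).

Run:
```python
from h import *
C={n:cal(n) for n in("scene","side")}
B={"green":(("scene",239,180,26,26),("side",239,180,27,23),.0315),"yellow":(("scene",268,203,26,31),0,.035),"roll":(("scene",222,172,18,19),("side",215,171,21,15),.0095),
"spool":(("scene",333,252,21,25),("side",333,262,26,28),.0185),"bolt":(("scene",303,234,17,12),("side",304,244,15,18),.0085),"glue":(("scene",375,263,23,50),("side",376,274,31,56),.0685)}
for k,(a,b,z) in B.items():
    for q in(a,b):
        if q: print(k,q[0],ray(q[0],q[1]+q[3]/2,q[2]+q[4]/2,z,C[q[0]]).round(3))
for n in C:
    hsv=cv2.cvtColor(cv2.imread(f'pics/{n}0.png'),cv2.COLOR_BGR2HSV)
    for k,lo,hi,bx in(("blue",105,125,(368,200,120,90)),("yellow",24,34,(245,125,90,60)),("red",170,180,(305,155,105,70))):
        m=((hsv[...,0]>=lo)&(hsv[...,0]<=hi)&(hsv[...,1]>110)&(hsv[...,2]>60)).astype(np.uint8)
        M=np.zeros_like(m);x,y,w,h=bx;M[y:y+h,x:x+w]=m[y:y+h,x:x+w]
        nn,l,st,_=cv2.connectedComponentsWithStats(M);i=1+np.argmax(st[1:,4])
        ys,xs=np.where(l==i)
        # top-plane points: fit rect by polygon in plane z=.096
        P=np.array([ray(n,u,v,.096,C[n])[:2] for u,v in zip(xs,ys)],np.float32)
        print(n,k,st[i],cv2.minAreaRect(P*1000))
```

```text
green scene [0.43  0.236 0.031]
green side [0.44  0.23  0.031]
yellow scene [0.418 0.066 0.035]
roll scene [0.431 0.37  0.009]
roll side [0.429 0.37  0.009]
spool scene [ 0.435 -0.179  0.019]
spool side [ 0.435 -0.179  0.018]
bolt scene [ 0.442 -0.042  0.009]
bolt side [ 0.428 -0.058  0.008]
glue scene [ 0.42  -0.331  0.068]
glue side [ 0.424 -0.331  0.068]
scene blue [ 370  203   90   65 2611] ((592.822998046875, -266.67694091796875), (214.79306030273438, 145.3732452392578), 82.01844024658203)
scene yellow [254 151  45  24  80] ((569.7423095703125, 259.7958984375), (85.71788787841797, 198.2498779296875), 2.5476126670837402)
scene red [347 210  19   7  21] ((544.7351684570312, -116.44547271728516), (16.966650009155273, 52.66547393798828), 64.26941680908203)
side blue [ 382  207  101   76 3856] ((595.2496337890625, -270.73089599609375), (214.95083618164062, 139.7667694091797), 81.87599182128906)
side yellow [ 254  132   76   40 1015] ((592.92236328125, 259.1009826660156), (129.4653778076172, 206.51849365234375), 2.186602830886841)Traceback (most recent call last):
  File "<stdin>", line 13, in <module>
    return _wrapfunc(a, 'argmax', axis=axis, out=out, **kwds)
    return bound(*args, **kwds)
ValueError: attempt to get argmax of an empty sequence
```

```bash
cat >> h.py <<'E'
def go(x,y,z,phi):
    "print total shift (tool axes, m), turn units, rows needed; phi=world angle (deg) of tool x, tool down"
    s=bot.state();a,b,c,d=s["eef_rot"];r=R.from_quat([b,c,d,a]);p=np.array(s["eef_pos"])
    f=np.deg2rad(phi);g=R.from_matrix(np.array([[np.cos(f),np.sin(f),0],[np.sin(f),-np.cos(f),0],[0,0,-1]]))
    sh=r.inv().apply(np.array([x,y,z])-p);tv=(r.inv()*g).as_rotvec()
    print("row",[round(float(q),4) for q in np.r_[sh,tv/(np.pi/2)]],"rows",round(max(np.linalg.norm(sh)/.0417,np.rad2deg(np.linalg.norm(tv))/7.16),1))
def st():
    s=bot.state();a,b,c,d=s["eef_rot"];m=R.from_quat([b,c,d,a]).as_matrix()
    print("t",s["clock"],"p",np.round(s["eef_pos"],4),"phi",round(float(np.rad2deg(np.arctan2(m[1,0],m[0,0]))),1),"tilt",round(float(np.arccos(-m[2,2])),3),"gap",round(s["finger_gap"],3),"F",np.round(s["gripper_force"],1),"w",np.round(s["wrist_force"],1),"q",np.round(s["joint_positions"],2))
E
python3 -c "
from h import *
go(.5,.17,.32,180)"
```

```text
row [-0.3866, -0.2902, -0.0637, -0.0, -0.0, -0.2685] rows 11.7
```

move_arm(moves=[[[-0.387,-0.29,-0.064,0,0,-0.268],[-0.387,-0.29,-0.064,0,0,-0.268],[-0.387,-0.29,-0.064,0,0,-0.268],[-0.387,-0.29,-0.064,0,0,-0.268],[-0.387,-0.29,-0.064,0,0,-0.268],[-0.387,-0.29,-0.064,0,0,-0.268],[-0.387,-0.29,-0.064,0,0,-0.268],[-0.387,-0.29,-0.064,0,0,-0.268]]])

```text
clock: 2.17
eef_pos: [0.4269, 0.302, 0.3006]
eef_rot: [0.0, 0.0, 1.0, 0.0]
wrist_force: [1.6, -0.1, 0.3]
finger_gap: 0.998
gripper_force: 0.0
```

```bash
python3 -c "
from h import *
st();go(.5,.17,.32,180)"
```

```text
t 2.1667 p [0.4269 0.302  0.3006] phi 179.9 tilt 0.001 gap 0.998 F 0.0 w [ 1.6 -0.1  0.3] q [-0.88  0.05  0.18  1.71 -0.01  1.38  0.88]
row [-0.0733, -0.1319, -0.0194, 0.0004, 0.0003, -0.0006] rows 3.6
```

move_arm(moves=[[[-0.073,-0.132,-0.019,0,0,0],[-0.073,-0.132,-0.019,0,0,0],[-0.073,-0.132,-0.019,0,0,0],[-0.073,-0.132,-0.019,0,0,0],[-0.073,-0.132,-0.019,0,0,0],[-0.073,-0.132,-0.019,0,0,0]]])

```text
clock: 2.67
eef_pos: [0.4999, 0.1702, 0.3195]
eef_rot: [0.0, 0.002, 1.0, 0.0]
wrist_force: [-0.0, 0.4, -0.8]
finger_gap: 0.997
gripper_force: 0.0
```

Run:
```python
from h import *
st();c=cal("wrist");snap("wrist","w1.png")
print("cam",-c[1].T@c[2],"fwd",c[1][2])
Z=dict(tape_green_centre=.0315,tape_yellow_centre=.035,tape_roll_black_centre=.0095,solder_spool_centre=.0185,bolt_m12_centre=.0085)
for o,z in Z.items():
    for q in bot.find_in("wrist",o)[:2]:
        b=q["box"];print(o,np.round(b),round(q["conf"],2),ray("wrist",b[0]+b[2]/2,b[1]+b[3]/2,z,c).round(3))
```

```text
t 2.6667 p [0.4999 0.1702 0.3195] phi 179.7 tilt 0.001 gap 0.997 F 0.0 w [-0.   0.4 -0.8] q [-0.72  0.05  0.32  1.68 -0.02  1.42  1.17]
cam [0.42567823 0.17143612 0.43670437] fwd [ 0.29176338 -0.00146776 -0.9564894 ]
tape_green_centre [343.  68.  63.  66.] 0.7 [0.43  0.234 0.032]
tape_yellow_centre [  0. 214.  48. 111.] 0.67 [ 0.641 -0.218  0.035]
tape_yellow_centre [197.  78.  89.  38.] 0.59 [0.426 0.083 0.035]
tape_roll_black_centre [453.  71.  60.  53.] 0.79 [0.426 0.367 0.01 ]
tape_roll_black_centre [  0. 214.  44. 111.] 0.52 [ 0.654 -0.246  0.01 ]
solder_spool_centre [ 0. 82. 62. 46.] 0.55 [ 0.433 -0.17   0.019]
solder_spool_centre [342.  67.  63.  64.] 0.51 [0.428 0.234 0.019]
bolt_m12_centre [109. 100.  59.  17.] 0.98 [ 0.437 -0.049  0.009]
bolt_m12_centre [ 69. 208. 194. 119.] 0.63 [ 0.652 -0.045  0.009]
```

View pics/w1.png

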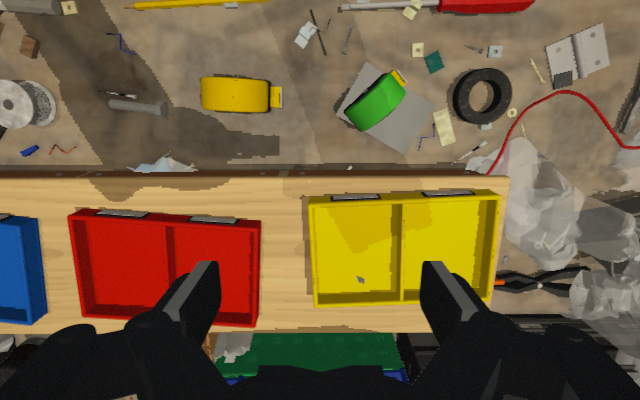

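The wrist view shows all the things: spool (20,103), bolt (138,107), yellow tape lying along y (238,96), green tape slanted (375,100), roll (482,97). The yellow and red trays are fully in view and blue is cut off, so one view further right is needed.

move_arm(moves=[[[0,-0.32,0,0,0,0],[0,-0.32,0,0,0,0],[0,-0.32,0,0,0,0],[0,-0.32,0,0,0,0],[0,-0.32,0,0,0,0],[0,-0.32,0,0,0,0],[0,-0.32,0,0,0,0],[0,-0.32,0,0,0,0]]])

```text
clock: 3.63
eef_pos: [0.4981, -0.1517, 0.3194]
eef_rot: [0.0, 0.001, 1.0, -0.0]
wrist_force: [0.8, 0.4, -0.3]
finger_gap: 1.002
gripper_force: 0.0
```

Run:
```python
from h import *
import pickle
from scipy.optimize import minimize
st();c=cal("wrist");snap("wrist","w2.png");pickle.dump(c,open("c2.pkl","wb"))
Z=dict(tape_yellow_centre=.035,solder_spool_centre=.0185,bolt_m12_centre=.0085,glue_bottle=.07)
for o,z in Z.items():
    for q in bot.find_in("wrist",o)[:2]:
        b=q["box"];print(o,np.round(b),round(q["conf"],2),ray("wrist",b[0]+b[2]/2,b[1]+b[3]/2,z,c).round(3))
K=c[0]
# wrist calib of view 1 : same orientation, camera shift = TCP shift
s=bot.state();
f1=np.array([.42567823,.17143612,.43670437]);c1=(c[0],c[1],-c[1]@f1)
corn=np.array([[a*.063,b*.101,z] for a in(-1,1) for b in(-1,1) for z in(.07,.096)])
def fit(jobs,x0):
    def cost(p):
        t=0
        co,si=np.cos(p[2]),np.sin(p[2])
        W=corn@np.array([[co,si,0],[-si,co,0],[0,0,1]])+[p[0],p[1],0]
        for m,cc in jobs:
            h=cv2.convexHull(np.array([proj("",w,cc) for w in W],np.float32))
            q=np.zeros(m.shape,np.uint8);cv2.fillConvexPoly(q,np.round(h*16).astype(np.int32),1,shift=4)
            t+=1-(q&m).sum()/(q|m).sum()
        return t
    r=minimize(cost,x0,method="Nelder-Mead",options=dict(initial_simplex=np.array(x0)+np.array([[0,0,0],[.02,0,0],[0,.02,0],[0,0,.05]]),xatol=1e-4,fatol=1e-4));return r.x.round(4),round(r.fun/len(jobs),3)
def mask(f,k,bx):
    hsv=cv2.cvtColor(cv2.imread('pics/'+f),cv2.COLOR_BGR2HSV);H=hsv[...,0].astype(int)
    a={"blue":(H>100)&(H<128),"yellow":(H>22)&(H<35),"red":(H<8)|(H>172)}[k]&(hsv[...,1]>150)&(hsv[...,2]>70)
    m=np.zeros(a.shape,np.uint8);x,y,w,h=bx;m[y:y+h,x:x+w]=a[y:y+h,x:x+w]
    m=cv2.morphologyEx(m,cv2.MORPH_OPEN,np.ones((3,3),np.uint8))
    pts=cv2.findNonZero(m);q=np.zeros_like(m);cv2.fillConvexPoly(q,cv2.convexHull(pts),1);print(k,cv2.boundingRect(pts));return q
print(fit([(mask("w1.png","yellow",(295,180,220,130)),c1)],[.6,.26,0]))
print(fit([(mask("w1.png","red",(55,200,220,130)),c1)],[.6,0,0]))
B=lambda x:cv2.imread('pics/'+x)
print(fit([(mask("scene0.png","blue",(365,198,98,75)),cal("scene")),(mask("side0.png","blue",(375,200,112,90)),cal("side"))],[.6,-.27,0]))
m=mask("w2.png","blue",(60,180,230,150))
print(fit([(m,c)],[.6,-.27,0]))
```

```text
t 3.6333 p [ 0.4981 -0.1517  0.3194] phi 179.8 tilt 0.001 gap 1.002 F 0.0 w [ 0.8  0.4 -0.3] q [-0.41  0.02  0.64  1.71 -0.01  1.42  1.8 ]
tape_yellow_centre [473.  77.  89.  39.] 0.61 [0.424 0.072 0.035]
solder_spool_centre [271.  83.  49.  46.] 0.85 [ 0.433 -0.179  0.019]
bolt_m12_centre [376. 100.  56.  20.] 0.57 [ 0.439 -0.048  0.009]
glue_bottle [110.  74.  90.  55.] 0.91 [ 0.427 -0.321  0.07 ]
yellow (308, 190, 194, 118)
(array([0.5912, 0.261 , 0.043 ]), np.float64(0.008))
red (68, 209, 193, 119)
(array([ 0.6151, -0.0024, -0.0749]), np.float64(0.014))
blue (370, 205, 89, 58)
blue (382, 208, 101, 74)
(array([ 0.6068, -0.2589, -0.1332]), np.float64(0.097))
blue (60, 180, 230, 143)
(array([ 0.5984, -0.2916, -0.1523]), np.float64(0.156))
```

View pics/w2.png

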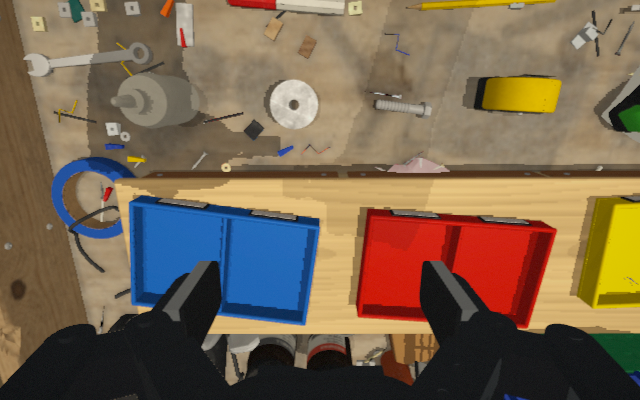

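Spool (294,104), bolt (402,106), yellow tape (515,95), glue bottle (160,100) and the full blue tray are visible. The blue fit picked up the blue tape ring at the left, so I'll refit it without that and get the object yaws.

Run:
```python
from h import *
import pickle
from scipy.optimize import minimize
c2=pickle.load(open("c2.pkl","rb"));c1=(c2[0],c2[1],-c2[1]@np.array([.42567823,.17143612,.43670437]))
corn=np.array([[a*.063,b*.101,z] for a in(-1,1) for b in(-1,1) for z in(.07,.096)])
def fit(jobs,x0):
    def cost(p):
        t=0;co,si=np.cos(p[2]),np.sin(p[2]);W=corn@np.array([[co,si,0],[-si,co,0],[0,0,1]])+[p[0],p[1],0]
        for m,cc in jobs:
            h=cv2.convexHull(np.array([proj("",w,cc) for w in W],np.float32));q=np.zeros(m.shape,np.uint8);cv2.fillConvexPoly(q,np.round(h*16).astype(np.int32),1,shift=4);t+=1-(q&m).sum()/(q|m).sum()
        return t
    r=minimize(cost,x0,method="Nelder-Mead",options=dict(initial_simplex=np.array(x0)+np.array([[0,0,0],[.02,0,0],[0,.02,0],[0,0,.05]]),xatol=1e-4,fatol=1e-4));return r.x.round(4),round(r.fun,3)
def mk(f,lo,hi,bx,S=130,V=60):
    hsv=cv2.cvtColor(cv2.imread('pics/'+f),cv2.COLOR_BGR2HSV);H=hsv[...,0]
    a=(H>=lo)&(H<=hi)&(hsv[...,1]>S)&(hsv[...,2]>V);m=np.zeros(a.shape,np.uint8);x,y,w,h=bx;m[y:y+h,x:x+w]=a[y:y+h,x:x+w]
    n,l,s,_=cv2.connectedComponentsWithStats(m);return (l==1+np.argmax(s[1:,4])).astype(np.uint8)
def hull(m):
    q=np.zeros_like(m);cv2.fillConvexPoly(q,cv2.convexHull(cv2.findNonZero(m)),1);return q
m=mk("w2.png",100,128,(128,185,200,145));print(cv2.boundingRect(cv2.findNonZero(m)));print("blue",fit([(hull(m),c2)],[.6,-.27,-.05]))
m=mk("w2.png",0,8,(345,195,220,135))|mk("w2.png",172,180,(345,195,220,135));print("red",fit([(hull(m),c2)],[.61,0,-.05]))
for f,c,lo,hi,bx in(("w1.png",c1,20,35,(190,65,100,60)),("w2.png",c2,20,35,(465,65,110,60)),("w1.png",c1,45,75,(335,55,80,85))):
    m=mk(f,lo,hi,bx,150,90);p=cv2.findNonZero(m)[:,0].astype(float)
    for z in(.035,.065):
        P=np.array([ray("",u,v,z,c)[:2] for u,v in p],np.float32)*1000;print(f,z,cv2.boundingRect(m),cv2.minAreaRect(P))
for n,u,v,z in(("yL1",201,95,.035),("yR1",284,97,.01),("yL2",475,95,.035),("yR2",559,95,.035),("spool",294,104,.037),("glue",0,0,0),("plinth",300,178,.07),("plinthb",300,332,.07)):
    print(n,ray("",u,v,z,c1 if n[-1]=="1" else c2).round(3))
```

```text
(129, 196, 190, 129)
blue (array([ 0.6044, -0.2603, -0.138 ]), np.float64(0.015))
red (array([ 0.6144, -0.0032, -0.0817]), np.float64(0.014))
w1.png 0.035 (200, 76, 68, 37) ((422.2845458984375, 73.85108947753906), (74.7260513305664, 36.87824630737305), 87.26136016845703)
w1.png 0.065 (200, 76, 68, 37) ((422.53790283203125, 81.138916015625), (69.14537048339844, 34.12409210205078), 87.2613296508789)
w2.png 0.035 (483, 77, 79, 36) ((420.59368896484375, 75.05059814453125), (83.50115203857422, 37.466453552246094), 86.55516052246094)
w2.png 0.065 (483, 77, 79, 36) ((420.84051513671875, 58.20513153076172), (77.26481628417969, 34.6682243347168), 86.55517578125)
w1.png 0.035 (349, 73, 57, 58) ((433.0858459472656, 235.52276611328125), (32.43996047973633, 63.34458541870117), 42.826011657714844)
w1.png 0.065 (349, 73, 57, 58) ((432.5326843261719, 230.7366943359375), (30.017290115356445, 58.613868713378906), 42.82600784301758)
yL1 [0.423 0.037 0.035]
yR1 [0.425 0.128 0.01 ]
yL2 [0.422 0.023 0.035]
yR2 [0.422 0.118 0.035]
spool [ 0.431 -0.18   0.037]
glue [ 0.317 -0.514  0.   ]
plinth [ 0.509 -0.173  0.07 ]
plinthb [ 0.71  -0.177  0.07 ]
```

```bash
python3 -c "
from h import *
go(.424,.074,.2,87.3)"
```

```text
row [0.0749, 0.2209, 0.119, 0.0, -0.0004, 1.0303] rows 13.0
```

move_arm(moves=[[[0.074,0.225,0.119,0,0,0.63],[0.074,0.225,0.119,0,0,0.63],[0.074,0.225,0.119,0,0,0.63],[0.074,0.225,0.119,0,0,0.63],[0.074,0.225,0.119,0,0,0.63],[0.074,0.225,0.119,0,0,0.63],[0.074,0.225,0.119,0,0,0.63],[0.074,0.225,0.119,0,0,0.63]]])

```text
clock: 4.55
eef_pos: [0.4216, 0.083, 0.1976]
eef_rot: [-0.002, 0.43, 0.903, -0.001]
wrist_force: [0.1, 0.4, 0.0]
finger_gap: 1.001
gripper_force: 0.0
```

```bash
python3 -c "
from h import *
st();go(.424,.074,.2,87.3)"
```

```text
t 4.55 p [0.4216 0.083  0.1976] phi 129.1 tilt 0.003 gap 1.001 F 0.0 w [0.1 0.4 0. ] q [-0.61 -0.09  0.3   2.06  0.03  1.17  0.36]
row [-0.0085, -0.0038, -0.0024, -0.0021, -0.0007, 0.4642] rows 5.8
```

move_arm(moves=[[[-0.008,-0.004,-0.002,0,0,0.46],[-0.008,-0.004,-0.002,0,0,0.46],[-0.008,-0.004,-0.002,0,0,0.46],[-0.008,-0.004,-0.002,0,0,0.46],[-0.008,-0.004,-0.002,0,0,0.46],[-0.008,-0.004,-0.002,0,0,0.46],[-0.008,-0.004,-0.002,0,0,0.46]]])

```text
clock: 5.13
eef_pos: [0.4265, 0.0698, 0.202]
eef_rot: [-0.0, 0.723, 0.691, 0.0]
wrist_force: [0.1, -0.6, 0.7]
finger_gap: 0.997
gripper_force: 0.0
```

```bash
python3 -c "
from h import *
st();snap('wrist','w3.png');go(.422,.074,.052,87.3)"
```

```text
t 5.1333 p [0.4265 0.0698 0.202 ] phi 87.4 tilt 0.0 gap 0.997 F 0.0 w [ 0.1 -0.6  0.7] q [-0.56 -0.09  0.28  2.05  0.03  1.18 -0.34]
row [0.0042, -0.0047, 0.15, -0.0, -0.0001, 0.0049] rows 3.6
```

View pics/w3.png

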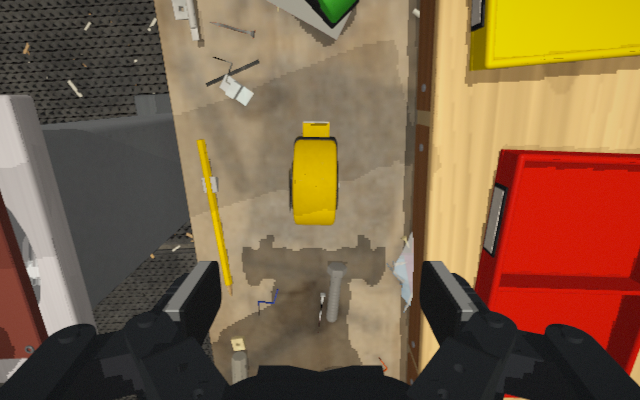

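The yellow tape lies at (315,180), upright in the image, centred between the open fingers. I'll descend and close.

move_arm(moves=[[[0.004,-0.005,0.04,0,0,0],[0.004,-0.005,0.08,0,0,0],[0.004,-0.005,0.115,0,0,0],[0.004,-0.005,0.135,0,0,0],[0.004,-0.005,0.145,0,0,0],[0.004,-0.005,0.15,0,0,0],[0.004,-0.005,0.15,0,0,0]]])

```text
clock: 5.77
eef_pos: [0.422, 0.0728, 0.0519]
eef_rot: [-0.0, 0.722, 0.692, -0.0]
wrist_force: [-0.3, -0.3, 0.5]
finger_gap: 0.998
gripper_force: 0.0
```

move_arm(fingers=0, moves=[[[0,0,0,0,0,0],[0,0,0,0,0,0],[0,0,0,0,0,0],[0,0,0,0,0,0],[0,0,0,0,0,0],[0,0,0,0,0,0],[0,0,0,0,0,0],[0,0,0,0,0,0]]])

```text
clock: 6.43
eef_pos: [0.4227, 0.0727, 0.0533]
eef_rot: [0.0, 0.722, 0.691, 0.001]
wrist_force: [-3.8, -0.1, 11.4]
finger_gap: 0.469
gripper_force: 59.5
```

```bash
python3 -c "
from h import *
st();go(.6112,-.2113,.23,172.1);go(.6112,-.2113,.23,130)"
```

```text
t 6.4333 p [0.4227 0.0727 0.0533] phi 87.5 tilt 0.002 gap 0.469 F 59.5 w [-3.8 -0.1 11.4] q [-0.55  0.11  0.3   2.21 -0.04  0.83 -0.28]
row [-0.2752, 0.201, -0.1768, 0.0011, -0.0, -0.9402] rows 11.8
row [-0.2752, 0.201, -0.1768, 0.0009, -0.0004, -0.4724] rows 9.2
```

move_arm(moves=[[[0,0,-0.02,0,0,0],[0,0,-0.055,0,0,0],[0,0,-0.095,0,0,0],[0,0,-0.135,0,0,0],[-0.02,0.015,-0.165,0,0,-0.06],[-0.045,0.033,-0.177,0,0,-0.13],[-0.07,0.051,-0.177,0,0,-0.2],[-0.1,0.073,-0.177,0,0,-0.27]]])

```text
clock: 7.1
eef_pos: [0.4899, -0.0289, 0.2306]
eef_rot: [0.001, 0.561, 0.828, 0.001]
wrist_force: [0.3, 0.2, -4.1]
finger_gap: 0.466
gripper_force: 63.2
```

```bash
python3 -c "
from h import *
st();go(.6112,-.2113,.23,172.1)"
```

```text
t 7.1 p [ 0.4899 -0.0289  0.2306] phi 111.7 tilt 0.003 gap 0.466 F 63.2 w [ 0.3  0.2 -4.1] q [-0.48  0.01  0.46  1.9  -0.01  1.23  0.36]
row [-0.2143, 0.0453, 0.0006, 0.0018, 0.0007, -0.671] rows 8.4
```

move_arm(moves=[[[-0.214,0.045,0,0,0,-0.67],[-0.214,0.045,0,0,0,-0.67],[-0.214,0.045,0,0,0,-0.67],[-0.214,0.045,0,0,0,-0.67],[-0.214,0.045,0,0,0,-0.67],[-0.214,0.045,0,0,0,-0.67],[-0.214,0.045,0,0,0,-0.67],[-0.214,0.045,0,0,0,-0.67]]])

```text
clock: 7.77
eef_pos: [0.6085, -0.2142, 0.2276]
eef_rot: [-0.001, 0.142, 0.99, -0.001]
wrist_force: [-0.7, 1.2, -3.5]
finger_gap: 0.466
gripper_force: 63.2
```

```bash
python3 -c "
from h import *
st();go(.6112,-.2113,.14,172.1);snap('wrist','w4.png')"
```

```text
t 7.7667 p [ 0.6085 -0.2142  0.2276] phi 163.6 tilt 0.003 gap 0.466 F 63.2 w [-0.7  1.2 -3.5] q [-0.11  0.36  0.5   1.53 -0.18  1.29  1.69]
row [-0.002, 0.0037, 0.0876, -0.0011, -0.0017, -0.0942] rows 2.1
```

View pics/w4.png

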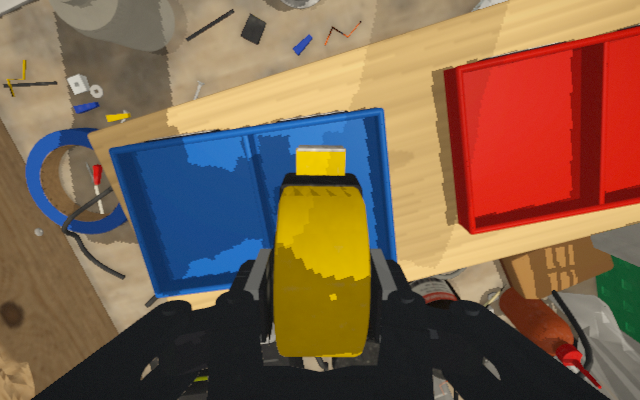

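The tape is held square over the right bay, with the bay about to be aligned after the remaining turn.

move_arm(moves=[[[-0.002,0.004,0,0,0,-0.094],[-0.002,0.004,0.02,0,0,-0.094],[-0.002,0.004,0.05,0,0,-0.094],[-0.002,0.004,0.075,0,0,-0.094],[-0.002,0.004,0.088,0,0,-0.094],[-0.002,0.004,0.094,0,0,-0.094],[-0.002,0.004,0.098,0,0,-0.094],[-0.002,0.004,0.098,0,0,-0.094]]])

```text
clock: 8.48
eef_pos: [0.6121, -0.2079, 0.1314]
eef_rot: [0.0, 0.07, 0.998, 0.0]
wrist_force: [0.6, -1.3, -2.9]
finger_gap: 0.465
gripper_force: 63.2
```

```bash
python3 -c "
from h import *
st();go(.6112,-.2113,.1275,172.1)"
```

```text
t 8.4833 p [ 0.6121 -0.2079  0.1314] phi 171.9 tilt 0.0 gap 0.465 F 63.2 w [ 0.6 -1.3 -2.9] q [-0.09  0.44  0.45  1.64 -0.21  1.11  1.85]
row [0.0004, -0.0035, 0.0039, 0.0001, 0.0, -0.002] rows 0.1
```

move_arm(moves=[[[0,-0.003,0.002,0,0,0],[0,-0.003,0.003,0,0,0],[0,-0.003,0.004,0,0,0],[0,-0.003,0.005,0,0,0],[0,-0.003,0.005,0,0,0]]])

```text
clock: 8.9
eef_pos: [0.6119, -0.2114, 0.1275]
eef_rot: [0.001, 0.07, 0.998, 0.0]
wrist_force: [-2.6, 0.1, 4.0]
finger_gap: 0.464
gripper_force: 64.0
```

move_arm(fingers=0.68, moves=[[[0,0,0,0,0,0],[0,0,0,0,0,0],[0,0,0,0,0,0],[0,0,-0.01,0,0,0],[0,0,-0.04,0,0,0],[0,0,-0.08,0,0,0],[0,0,-0.11,0,0,0],[0,0,-0.11,0,0,0]]])

```text
clock: 9.57
eef_pos: [0.614, -0.2124, 0.2442]
eef_rot: [0.005, 0.07, 0.998, -0.001]
wrist_force: [1.1, -0.5, -0.1]
finger_gap: 0.681
gripper_force: 0.0
```

```bash
python3 -c "
from h import *
st();snap('wrist','w5.png');
go(.435,.233,.2,130)"
```

```text
t 9.5667 p [ 0.614  -0.2124  0.2442] phi 171.9 tilt 0.01 gap 0.681 F 0.0 w [ 1.1 -0.5 -0.1] q [-0.1   0.35  0.48  1.51 -0.17  1.31  1.82]
row [0.2391, 0.4155, 0.0392, 0.0015, 0.0044, 0.466] rows 11.5
```

View pics/w5.png

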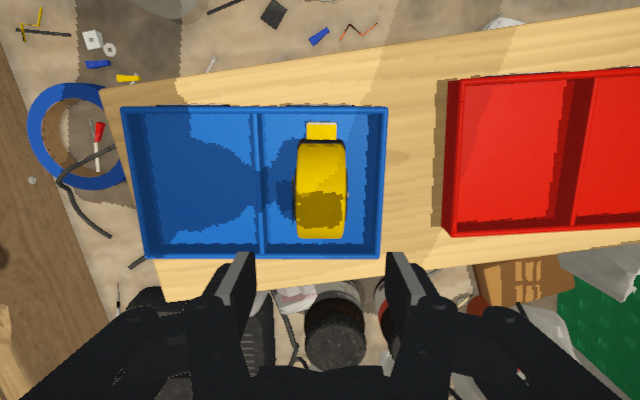

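The yellow tape stands at (320,188) in the right bay. Next is the green tape.

move_arm(fingers=1, moves=[[[0.237,0.416,0.04,0,0,0.43],[0.237,0.416,0.04,0,0,0.43],[0.237,0.416,0.04,0,0,0.43],[0.237,0.416,0.04,0,0,0.43],[0.237,0.416,0.04,0,0,0.43],[0.237,0.416,0.04,0,0,0.43],[0.237,0.416,0.04,0,0,0.43],[0.237,0.416,0.04,0,0,0.43]]])

```text
clock: 10.28
eef_pos: [0.4959, 0.0799, 0.2101]
eef_rot: [-0.0, 0.397, 0.918, 0.0]
wrist_force: [1.2, 0.7, 0.7]
finger_gap: 1.0
gripper_force: 0.0
```

```bash
python3 -c "
from h import *
st();go(.432,.236,.2,132.8)"
```

```text
t 10.2833 p [0.4959 0.0799 0.2101] phi 133.2 tilt 0.0 gap 1.0 F 0.0 w [1.2 0.7 0.7] q [-0.6   0.06  0.37  1.9  -0.02  1.19  0.53]
row [0.1576, 0.0602, 0.0102, 0.0, -0.0002, 0.0041] rows 4.1
```

move_arm(moves=[[[0.158,0.06,0.01,0,0,0.004],[0.158,0.06,0.01,0,0,0.004],[0.158,0.06,0.01,0,0,0.004],[0.158,0.06,0.01,0,0,0.004],[0.158,0.06,0.01,0,0,0.004],[0.158,0.06,0.01,0,0,0.004]]])

```text
clock: 10.78
eef_pos: [0.431, 0.2372, 0.1999]
eef_rot: [-0.001, 0.397, 0.918, -0.0]
wrist_force: [0.0, 0.3, -0.1]
finger_gap: 0.999
gripper_force: 0.0
```

```bash
python3 -c "
from h import *
st();snap('wrist','w6.png');c=cal('wrist')
print(proj('',[.432,.236,.04],c))
go(.432,.236,.049,132.8)"
```

```text
t 10.7833 p [0.431  0.2372 0.1999] phi 133.2 tilt 0.001 gap 0.999 F 0.0 w [ 0.   0.3 -0.1] q [-0.79  0.05  0.2   1.92 -0.01  1.17  0.17]
[320.09621809 189.47913647]
row [0.0007, 0.0006, 0.1511, -0.0005, -0.0001, 0.0025] rows 3.6
```

View pics/w6.png

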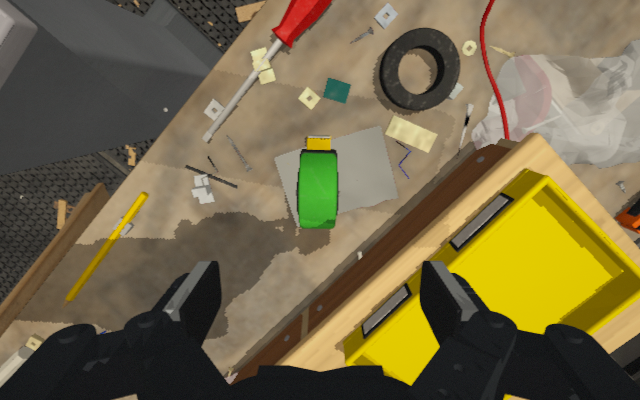

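The green tape is at (318,190), aligned between the fingers, and the roll is at (420,68).

move_arm(moves=[[[0,0,0.04,0,0,0],[0,0,0.08,0,0,0],[0,0,0.115,0,0,0],[0,0,0.135,0,0,0],[0,0,0.145,0,0,0],[0,0,0.151,0,0,0],[0,0,0.151,0,0,0]]])

```text
clock: 11.42
eef_pos: [0.433, 0.2338, 0.049]
eef_rot: [-0.0, 0.4, 0.916, -0.0]
wrist_force: [0.5, -0.5, -0.9]
finger_gap: 1.005
gripper_force: 0.0
```

move_arm(fingers=0, moves=[[[0,0,0,0,0,0],[0,0,0,0,0,0],[0,0,0,0,0,0],[0,0,0,0,0,0],[0,0,0,0,0,0],[0,0,0,0,0,0],[0,0,0,0,0,0],[0,0,0,0,0,0]]])

```text
clock: 12.08
eef_pos: [0.4329, 0.2349, 0.0505]
eef_rot: [-0.0, 0.4, 0.917, 0.001]
wrist_force: [-3.3, -3.7, 10.5]
finger_gap: 0.424
gripper_force: 59.1
```

```bash
python3 -c "
from h import *
st();go(.5976,-.3093,.23,172.1)"
```

```text
t 12.0833 p [0.4329 0.2349 0.0505] phi 132.9 tilt 0.001 gap 0.424 F 59.1 w [-3.3 -3.7 10.5] q [-0.77  0.23  0.2   2.07 -0.06  0.85  0.22]
row [-0.5107, -0.2495, -0.18, 0.0007, -0.0001, -0.4358] rows 14.3
```

move_arm(moves=[[[0,0,-0.02,0,0,0],[0,0,-0.055,0,0,0],[0,0,-0.095,0,0,0],[0,0,-0.135,0,0,0],[-0.02,-0.01,-0.165,0,0,-0.03],[-0.05,-0.025,-0.18,0,0,-0.06],[-0.085,-0.042,-0.18,0,0,-0.1],[-0.12,-0.06,-0.18,0,0,-0.13]]])

```text
clock: 12.75
eef_pos: [0.4709, 0.105, 0.2307]
eef_rot: [0.001, 0.302, 0.953, 0.001]
wrist_force: [1.8, -0.3, -4.0]
finger_gap: 0.425
gripper_force: 62.1
```

move_arm(moves=[[[-0.2,-0.13,0,0,0,-0.17],[-0.2,-0.13,0,0,0,-0.17],[-0.2,-0.13,0,0,0,-0.17],[-0.2,-0.13,0,0,0,-0.17],[-0.2,-0.13,0,0,0,-0.17],[-0.2,-0.13,0,0,0,-0.17]]])

```text
clock: 13.25
eef_pos: [0.5574, -0.1159, 0.2293]
eef_rot: [-0.0, 0.174, 0.985, 0.0]
wrist_force: [0.9, 0.7, -3.9]
finger_gap: 0.423
gripper_force: 62.1
```

```bash
python3 -c "
from h import *
st();go(.5976,-.3093,.23,172.1)"
```

```text
t 13.25 p [ 0.5574 -0.1159  0.2293] phi 159.9 tilt 0.001 gap 0.423 F 62.1 w [ 0.9  0.7 -3.9] q [-0.36  0.2   0.56  1.73 -0.11  1.25  1.45]
row [-0.1041, -0.1678, -0.0008, 0.0004, -0.0001, -0.1353] rows 4.7
```

move_arm(moves=[[[-0.104,-0.168,0,0,0,-0.135],[-0.104,-0.168,0,0,0,-0.135],[-0.104,-0.168,0,0,0,-0.135],[-0.104,-0.168,0,0,0,-0.135],[-0.104,-0.168,0,0,0,-0.135],[-0.104,-0.168,0,0,0,-0.135],[-0.104,-0.168,0,0,0,-0.135]]])

```text
clock: 13.83
eef_pos: [0.5959, -0.3107, 0.2282]
eef_rot: [-0.001, 0.072, 0.997, -0.0]
wrist_force: [-0.2, 1.2, -4.4]
finger_gap: 0.421
gripper_force: 62.3
```

```bash
python3 -c "
from h import *
st();go(.5976,-.3093,.13,172.1)"
```

```text
t 13.8333 p [ 0.5959 -0.3107  0.2282] phi 171.8 tilt 0.002 gap 0.421 F 62.3 w [-0.2  1.2 -4.4] q [-0.03  0.44  0.61  1.47 -0.25  1.32  2.03]
row [-0.0017, 0.0018, 0.0982, -0.0007, -0.0014, -0.0036] rows 2.4
```

move_arm(moves=[[[-0.001,0,0.02,0,0,0],[-0.001,0,0.05,0,0,0],[-0.001,0,0.075,0,0,0],[-0.001,0,0.088,0,0,0],[-0.001,0,0.095,0,0,0],[-0.001,0,0.1,0,0,0],[-0.001,0,0.1,0,0,0]]])

```text
clock: 14.42
eef_pos: [0.5984, -0.3073, 0.1291]
eef_rot: [-0.0, 0.069, 0.998, 0.0]
wrist_force: [0.1, -0.2, -3.4]
finger_gap: 0.424
gripper_force: 62.3
```

move_arm(moves=[[[0,0,0.002,0,0,0],[0,0,0.003,0,0,0],[0,0,0.004,0,0,0],[0,0,0.005,0,0,0],[0,0,0.005,0,0,0]]])

```text
clock: 14.83
eef_pos: [0.5985, -0.308, 0.1248]
eef_rot: [0.0, 0.069, 0.998, 0.0]
wrist_force: [0.1, 0.4, -0.0]
finger_gap: 0.421
gripper_force: 62.5
```

move_arm(fingers=0.65, moves=[[[0,0,0,0,0,0],[0,0,0,0,0,0],[0,0,0,0,0,0],[0,0,-0.01,0,0,0],[0,0,-0.04,0,0,0],[0,0,-0.08,0,0,0],[0,0,-0.12,0,0,0],[0,0,-0.12,0,0,0]]])

```text
clock: 15.5
eef_pos: [0.6006, -0.3101, 0.2539]
eef_rot: [0.006, 0.07, 0.998, -0.002]
wrist_force: [-0.3, -1.0, 0.8]
finger_gap: 0.649
gripper_force: 0.0
```

```bash
python3 -c "
from h import *
st();snap('wrist','w7.png');go(.433,-.179,.22,90)"
```

```text
t 15.5 p [ 0.6006 -0.3101  0.2539] phi 172.0 tilt 0.012 gap 0.649 F 0.0 w [-0.3 -1.   0.8] q [-0.03  0.42  0.62  1.43 -0.25  1.35  2.02]
row [0.1837, 0.1061, 0.0284, 0.0028, 0.0053, 0.9113] rows 11.5
```

View pics/w7.png

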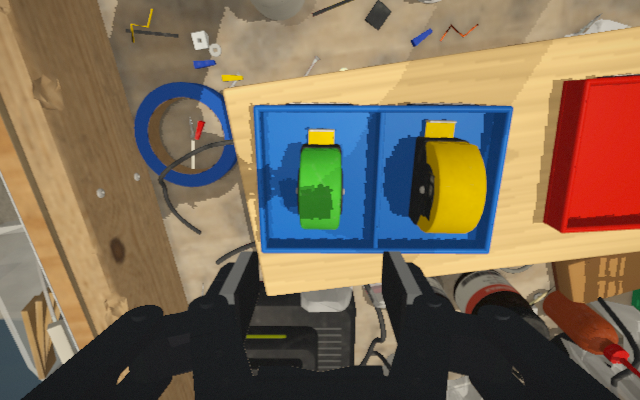

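Both tapes stand in their own bays (green at (320,187), yellow at (445,187)). Next is the spool.

move_arm(fingers=1, moves=[[[0.184,0.106,0.01,0.003,0.005,0.6],[0.184,0.106,0.02,0.003,0.005,0.6],[0.184,0.106,0.028,0.003,0.005,0.6],[0.184,0.106,0.028,0.003,0.005,0.6],[0.184,0.106,0.028,0.003,0.005,0.6],[0.184,0.106,0.028,0.003,0.005,0.6],[0.184,0.106,0.028,0.003,0.005,0.6],[0.184,0.106,0.028,0.003,0.005,0.6]]])

```text
clock: 16.22
eef_pos: [0.4297, -0.1762, 0.2161]
eef_rot: [-0.004, 0.517, 0.856, -0.001]
wrist_force: [-0.2, -0.8, -0.2]
finger_gap: 1.007
gripper_force: 0.0
```

```bash
python3 -c "
from h import *
st();go(.432,-.18,.2,90)"
```

```text
t 16.2167 p [ 0.4297 -0.1762  0.2161] phi 117.8 tilt 0.009 gap 1.007 F 0.0 w [-0.2 -0.8 -0.2] q [-0.36 -0.05  0.65  1.97  0.03  1.22  0.76]
row [-0.0045, 0.0003, 0.0161, -0.0049, -0.0029, 0.3083] rows 3.9
```

move_arm(moves=[[[-0.004,0,0.016,-0.005,-0.003,0.308],[-0.004,0,0.016,-0.005,-0.003,0.308],[-0.004,0,0.016,-0.005,-0.003,0.308],[-0.004,0,0.016,-0.005,-0.003,0.308],[-0.004,0,0.016,-0.005,-0.003,0.308],[-0.004,0,0.016,-0.005,-0.003,0.308]]])

```text
clock: 16.72
eef_pos: [0.4322, -0.1808, 0.2001]
eef_rot: [0.0, 0.704, 0.71, -0.001]
wrist_force: [0.1, -0.9, -1.1]
finger_gap: 0.998
gripper_force: 0.0
```

Run:
```python
from h import *
st();snap('wrist','w8.png');c=cal('wrist')
print(proj('',[.432,-.18,.037],c))
for o,z in(("solder_spool_centre",.02),("bolt_m12_centre",.0085)):
    for q in bot.find_in("wrist",o)[:2]:
        b=q["box"];print(o,np.round(b),round(q["conf"],2),ray("wrist",b[0]+b[2]/2,b[1]+b[3]/2,z,c).round(3))
go(.432,-.18,.03,90)
```

```text
t 16.7167 p [ 0.4322 -0.1808  0.2001] phi 90.5 tilt 0.002 gap 0.998 F 0.0 w [ 0.1 -0.9 -1.1] q [-0.35 -0.03  0.65  1.99  0.02  1.17  0.3 ]
[319.6582854  188.36534848]
solder_spool_centre [288. 156.  65.  62.] 0.85 [ 0.433 -0.183  0.02 ]
bolt_m12_centre [314.   0.  22.  71.] 0.82 [ 0.435 -0.057  0.009]
row [0.0011, -0.0003, 0.1701, -0.0002, 0.001, 0.0054] rows 4.1
```

View pics/w8.png

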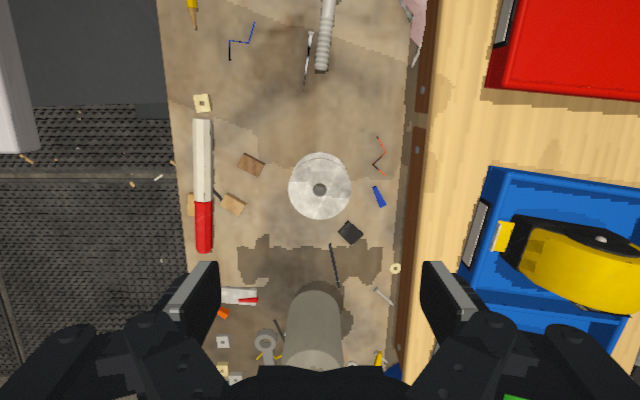

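The spool is at (320,187), centred, and the bottle behind at (315,330) is clear of the gripper.

move_arm(moves=[[[0,-0.001,0.04,0,0,0.005],[0,-0.001,0.08,0,0,0.005],[0,-0.001,0.12,0,0,0.005],[0,-0.001,0.145,0,0,0.005],[0,-0.001,0.16,0,0,0.005],[0,-0.001,0.168,0,0,0.005],[0,-0.001,0.172,0,0,0.005],[0,-0.001,0.172,0,0,0.005]]])

```text
clock: 17.53
eef_pos: [0.4314, -0.1812, 0.028]
eef_rot: [0.0, 0.708, 0.707, -0.001]
wrist_force: [0.4, 0.2, 0.7]
finger_gap: 1.0
gripper_force: 0.0
```

move_arm(fingers=0, moves=[[[0,0,0,0,0,0],[0,0,0,0,0,0],[0,0,0,0,0,0],[0,0,0,0,0,0],[0,0,0,0,0,0],[0,0,0,0,0,0],[0,0,0,0,0,0]]])

```text
clock: 18.12
eef_pos: [0.4321, -0.1812, 0.0295]
eef_rot: [0.001, 0.708, 0.706, 0.0]
wrist_force: [-3.0, 1.8, 11.4]
finger_gap: 0.611
gripper_force: 61.2
```

```bash
python3 -c "
from h import *
import numpy as np
st()
for y in(.0495,-.0495): print(.5912-np.sin(.043)*y,.261+np.cos(.043)*y)
go(.5934,.2115,.2,92.5)"
```

```text
t 18.1167 p [ 0.4321 -0.1812  0.0295] phi 89.9 tilt 0.002 gap 0.611 F 61.2 w [-3.   1.8 11.4] q [-0.27  0.26  0.64  2.15 -0.22  0.79  0.5 ]
0.5890721558721116 0.3104542443008425
0.5933278441278883 0.2115457556991575
row [0.3929, 0.1607, -0.1707, 0.001, 0.0008, -0.0291] rows 11.0
```

move_arm(moves=[[[0,0,-0.02,0,0,0],[0,0,-0.055,0,0,0],[0,0,-0.095,0,0,0],[0,0,-0.135,0,0,0],[0.02,0.008,-0.165,0,0,0],[0.055,0.02,-0.17,0,0,0],[0.09,0.035,-0.17,0,0,-0.01],[0.13,0.05,-0.17,0,0,-0.02]]])

```text
clock: 18.78
eef_pos: [0.482, -0.0512, 0.1996]
eef_rot: [0.001, 0.697, 0.717, 0.001]
wrist_force: [0.9, -1.0, -3.3]
finger_gap: 0.613
gripper_force: 64.5
```

```bash
python3 -c "
from h import *
st()
go(.5933,.2115,.2,92.5)"
```

```text
t 18.7833 p [ 0.482  -0.0512  0.1996] phi 91.6 tilt 0.003 gap 0.613 F 64.5 w [ 0.9 -1.  -3.3] q [-0.52  0.02  0.54  1.96 -0.01  1.17  0.06]
row [0.2594, 0.1186, -0.0001, 0.0019, 0.0002, -0.01] rows 6.8
```

move_arm(moves=[[[0.26,0.119,0,0,0,-0.01],[0.26,0.119,0,0,0,-0.01],[0.26,0.119,0,0,0,-0.01],[0.26,0.119,0,0,0,-0.01],[0.26,0.119,0,0,0,-0.01],[0.26,0.119,0,0,0,-0.01],[0.26,0.119,0,0,0,-0.01],[0.26,0.119,0,0,0,-0.01]]])

```text
clock: 19.45
eef_pos: [0.5927, 0.2209, 0.1967]
eef_rot: [-0.001, 0.688, 0.726, 0.0]
wrist_force: [-2.5, -0.0, -3.4]
finger_gap: 0.613
gripper_force: 64.5
```

```bash
python3 -c "
from h import *
st()
go(.5933,.2115,.107,92.5);c=cal('wrist');print(-c[1].T@c[2]);snap('wrist','w9.png')"
```

```text
t 19.45 p [0.5927 0.2209 0.1967] phi 93.1 tilt 0.001 gap 0.613 F 64.5 w [-2.5 -0.  -3.4] q [-0.73  0.35  0.38  1.6  -0.14  1.22 -0.27]
row [-0.0095, 0.0001, 0.0897, -0.0002, -0.0009, 0.0068] rows 2.2
[0.58892158 0.29586756 0.31413148]
```

View pics/w9.png

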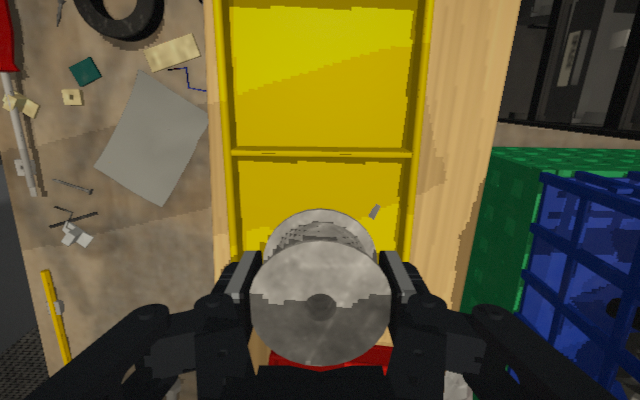

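The spool is held upright. There is a small grey chip on the tray floor at (374,211), so I'll locate it to set the spool down clear of it.

```bash
python3 -c "
from h import *
c=cal('wrist')
print(ray('',374,211,.074,c),ray('',320,153,.096,c),ray('',232,220,.096,c),ray('',409,220,.096,c))
im=cv2.imread('pics/w9.png');cv2.imwrite('pics/w9c.png',cv2.resize(im[180:260,340:420],(480,480),interpolation=2))"
```

```text
[0.63268247 0.2129685  0.074     ] [0.59024971 0.25747021 0.096     ] [0.53280279 0.20869559 0.096     ] [0.65306081 0.21501597 0.096     ]
```

View pics/w9c.png

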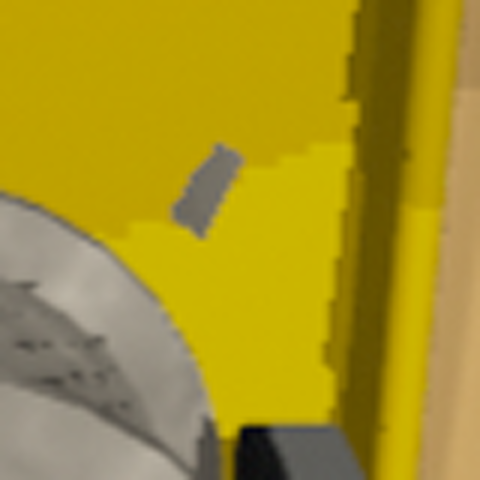

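move_arm(moves=[[[-0.0095,-0.005,0.01,0,0,0.007],[-0.0095,-0.005,0.035,0,0,0.007],[-0.0095,-0.005,0.06,0,0,0.007],[-0.0095,-0.005,0.075,0,0,0.007],[-0.0095,-0.005,0.083,0,0,0.007],[-0.0095,-0.005,0.089,0,0,0.007],[-0.0095,-0.005,0.089,0,0,0.007],[-0.0095,-0.005,0.089,0,0,0.007]]])

```text
clock: 20.17
eef_pos: [0.5885, 0.2014, 0.1093]
eef_rot: [0.001, 0.695, 0.719, -0.0]
wrist_force: [0.2, 0.2, -1.8]
finger_gap: 0.613
gripper_force: 64.5
```

```bash
python3 -c "
from h import *
st()
go(.588,.2115,.1035,92.5)"
```

```text
t 20.1667 p [0.5885 0.2014 0.1093] phi 91.9 tilt 0.002 gap 0.613 F 64.5 w [ 0.2  0.2 -1.8] q [-0.7   0.41  0.37  1.72 -0.17  1.05 -0.24]
row [0.0101, -0.0002, 0.0058, 0.0004, 0.0009, -0.0064] rows 0.3
```

move_arm(moves=[[[0.01,0,0,0,0,0],[0.01,0,0.002,0,0,0],[0.01,0,0.004,0,0,0],[0.01,0,0.005,0,0,0],[0.01,0,0.006,0,0,0],[0.01,0,0.006,0,0,0]]])

```text
clock: 20.67
eef_pos: [0.5878, 0.2121, 0.1036]
eef_rot: [0.0, 0.695, 0.719, -0.0]
wrist_force: [-5.0, 1.0, 7.9]
finger_gap: 0.608
gripper_force: 65.5
```

move_arm(fingers=0.72, moves=[[[0,0,0,0,0,0],[0,0,0,0,0,0],[0,0,0,0,0,0],[0,0,-0.005,0,0,0],[0,0,-0.03,0,0,0],[0,0,-0.065,0,0,0],[0,0,-0.1,0,0,0],[0,0,-0.1,0,0,0]]])

```text
clock: 21.33
eef_pos: [0.591, 0.2123, 0.2102]
eef_rot: [0.002, 0.695, 0.719, 0.004]
wrist_force: [1.7, -0.8, 0.8]
finger_gap: 0.716
gripper_force: 0.0
```

Run:
```python
from h import *
st();c=cal("wrist");bot.get_image("wrist")
for q in bot.find_in("wrist","solder_spool_centre")[:2]:
    b=q["box"];print(np.round(b),round(q["conf"],2),ray("wrist",b[0]+b[2]/2,b[1]+b[3]/2,.095,c).round(3))
go(.43,.369,.2,92.5)
```

```text
t 21.3333 p [0.591  0.2123 0.2102] phi 91.9 tilt 0.009 gap 0.716 F 0.0 w [ 1.7 -0.8  0.8] q [-0.73  0.32  0.39  1.61 -0.13  1.23 -0.28]
[273. 169.  85.  82.] 0.75 [0.589 0.211 0.095]
row [0.1624, -0.1534, 0.004, 0.0018, 0.0, -0.0064] rows 5.4
```

move_arm(fingers=1, moves=[[[0.162,-0.155,0.004,0,0,-0.006],[0.162,-0.155,0.004,0,0,-0.006],[0.162,-0.155,0.004,0,0,-0.006],[0.162,-0.155,0.004,0,0,-0.006],[0.162,-0.155,0.004,0,0,-0.006],[0.162,-0.155,0.004,0,0,-0.006],[0.162,-0.155,0.004,0,0,-0.006],[0.162,-0.155,0.004,0,0,-0.006]]])

```text
clock: 22.1
eef_pos: [0.4263, 0.3686, 0.1971]
eef_rot: [0.001, 0.691, 0.723, -0.002]
wrist_force: [0.1, -0.2, 0.5]
finger_gap: 1.0
gripper_force: 0.0
```

Run:
```python
from h import *
st();c=cal("wrist");snap("wrist","w10.png")
for q in bot.find_in("wrist","tape_roll_black_centre")[:2]:
    b=q["box"];print(np.round(b),round(q["conf"],2),ray("wrist",b[0]+b[2]/2,b[1]+b[3]/2,.0095,c).round(3))
```

```text
t 22.1 p [0.4263 0.3686 0.1971] phi 92.6 tilt 0.003 gap 1.0 F 0.0 w [ 0.1 -0.2  0.5] q [-1.03  0.2   0.27  1.77 -0.05  1.19 -0.7 ]
[286. 153.  69.  70.] 0.69 [0.427 0.363 0.009]
```

View pics/w10.png

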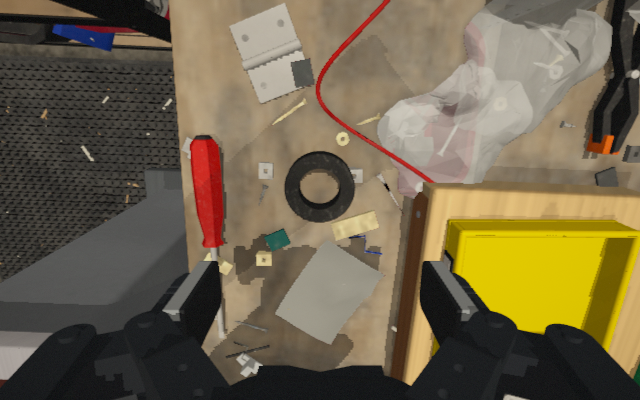

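The roll is at (320,187), midway between the fingers; the nearby chips look flat and the screwdriver at (207,190) is clear.

move_arm(moves=[[[-0.004,0.001,0.04,0,0,0],[-0.004,0.001,0.08,0,0,0],[-0.004,0.001,0.12,0,0,0],[-0.004,0.001,0.15,0,0,0],[-0.004,0.001,0.165,0,0,0],[-0.004,0.001,0.171,0,0,0],[-0.004,0.001,0.175,0,0,0],[-0.004,0.001,0.175,0,0,0]]])

```text
clock: 22.87
eef_pos: [0.4294, 0.3634, 0.0232]
eef_rot: [0.001, 0.692, 0.722, -0.001]
wrist_force: [-0.4, -0.2, -0.1]
finger_gap: 0.997
gripper_force: 0.0
```

```bash
python3 -c "
from h import *
st();go(.427,.364,.021,92.5)"
```

```text
t 22.8667 p [0.4294 0.3634 0.0232] phi 92.4 tilt 0.002 gap 0.997 F 0.0 w [-0.4 -0.2 -0.1] q [-0.99  0.4   0.24  1.92 -0.12  0.84 -0.64]
row [0.0007, -0.0024, 0.0022, -0.0001, 0.0013, -0.0012] rows 0.1
```

move_arm(moves=[[[0,-0.002,0.002,0,0,0],[0,-0.002,0.002,0,0,0],[0,-0.002,0.002,0,0,0]]])

```text
clock: 23.12
eef_pos: [0.4269, 0.3645, 0.0222]
eef_rot: [0.0, 0.692, 0.722, 0.0]
wrist_force: [0.6, 0.3, -0.3]
finger_gap: 0.997
gripper_force: 0.0
```

move_arm(fingers=0, moves=[[[0,0,0,0,0,0],[0,0,0,0,0,0],[0,0,0,0,0,0],[0,0,0,0,0,0],[0,0,0,0,0,0],[0,0,0,0,0,0]]])

```text
clock: 23.62
eef_pos: [0.4267, 0.3644, 0.0225]
eef_rot: [0.0, 0.692, 0.722, -0.0]
wrist_force: [-3.9, -3.8, 12.4]
finger_gap: 0.708
gripper_force: 64.0
```

```bash
python3 -c "
from h import *
st();go(.589,.3105,.18,92.5)"
```

```text
t 23.6167 p [0.4267 0.3644 0.0225] phi 92.5 tilt 0.001 gap 0.708 F 64.0 w [-3.9 -3.8 12.4] q [-0.99  0.4   0.24  1.92 -0.12  0.84 -0.64]
row [-0.061, 0.1598, -0.1575, -0.0001, 0.0005, -0.0002] rows 5.6
```

move_arm(moves=[[[0,0,-0.01,0,0,0],[0,0,-0.04,0,0,0],[0,0,-0.075,0,0,0],[0,0,-0.115,0,0,0],[0,0,-0.15,0,0,0],[-0.005,0.015,-0.157,0,0,0],[-0.015,0.045,-0.157,0,0,0],[-0.03,0.08,-0.157,0,0,0]]])

```text
clock: 24.28
eef_pos: [0.5073, 0.3401, 0.1804]
eef_rot: [-0.0, 0.69, 0.724, 0.001]
wrist_force: [0.9, 0.1, -1.3]
finger_gap: 0.71
gripper_force: 65.6
```

```bash
python3 -c "
from h import *
st();go(.589,.3105,.18,92.5)"
```

```text
t 24.2833 p [0.5073 0.3401 0.1804] phi 92.8 tilt 0.002 gap 0.71 F 65.6 w [ 0.9  0.1 -1.3] q [-0.92  0.31  0.31  1.68 -0.1   1.17 -0.53]
row [-0.0335, 0.0801, 0.0004, 0.0006, -0.001, 0.0029] rows 2.1
```

move_arm(moves=[[[-0.033,0.08,0,0,0,0],[-0.033,0.08,0,0,0,0],[-0.033,0.08,0,0,0,0],[-0.033,0.08,0,0,0,0],[-0.033,0.08,0,0,0,0],[-0.033,0.08,0,0,0,0]]])

```text
clock: 24.78
eef_pos: [0.5881, 0.3092, 0.1783]
eef_rot: [0.0, 0.691, 0.723, -0.001]
wrist_force: [-1.1, -0.4, -0.9]
finger_gap: 0.708
gripper_force: 65.6
```

```bash
python3 -c "
from h import *
st();go(.589,.3105,.0965,92.5);c=cal('wrist');snap('wrist','w11.png')"
```

```text
t 24.7833 p [0.5881 0.3092 0.1783] phi 92.6 tilt 0.002 gap 0.708 F 65.6 w [-1.1 -0.4 -0.9] q [-0.81  0.42  0.34  1.54 -0.15  1.21 -0.4 ]
row [0.0013, 0.0011, 0.0818, -0.0007, 0.0007, 0.0006] rows 2.0
```

View pics/w11.png

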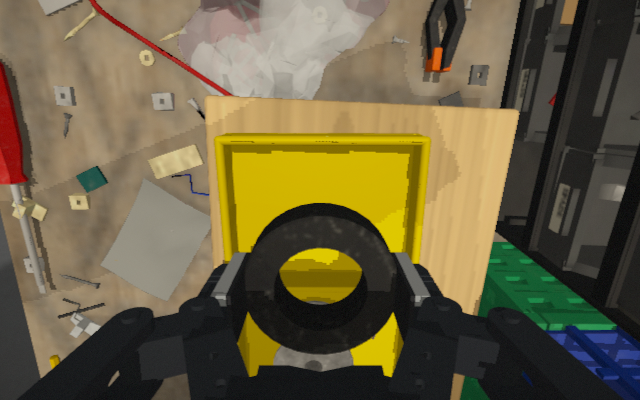

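The roll is held level over the far bay at (320,278), centred between the tray's side walls. I'll lower it.

move_arm(moves=[[[0.001,0,0.025,0,0,0],[0.001,0,0.05,0,0,0],[0.001,0,0.066,0,0,0],[0.001,0,0.073,0,0,0],[0.001,0,0.078,0,0,0],[0.001,0,0.078,0,0,0],[0.001,0,0.078,0,0,0]]])

```text
clock: 25.42
eef_pos: [0.5893, 0.3097, 0.1014]
eef_rot: [0.001, 0.691, 0.722, -0.0]
wrist_force: [0.3, 0.5, -1.0]
finger_gap: 0.709
gripper_force: 65.6
```

move_arm(moves=[[[0,0,0.001,0,0,0],[0,0,0.002,0,0,0],[0,0,0.003,0,0,0],[0,0,0.003,0,0,0],[0,0,0.003,0,0,0]]])

```text
clock: 25.83
eef_pos: [0.5891, 0.3092, 0.0974]
eef_rot: [0.0, 0.692, 0.722, -0.001]
wrist_force: [0.5, -0.2, -0.8]
finger_gap: 0.71
gripper_force: 65.6
```

move_arm(moves=[[[0,0,0.001,0,0,0],[0,0,0.0015,0,0,0],[0,0,0.002,0,0,0],[0,0,0.002,0,0,0]]])

```text
clock: 26.17
eef_pos: [0.5893, 0.3092, 0.0966]
eef_rot: [0.0, 0.692, 0.722, -0.0]
wrist_force: [-4.5, -1.5, 9.8]
finger_gap: 0.705
gripper_force: 67.1
```

Contact. I'll open a little, rise, and go for the bolt.

move_arm(fingers=0.8, moves=[[[0,0,0,0,0,0],[0,0,0,0,0,0],[0,0,0,0,0,0],[0,0,-0.005,0,0,0],[0,0,-0.03,0,0,0],[0,0,-0.065,0,0,0],[0,0,-0.1,0,0,0],[0,0,-0.12,0,0,0]]])

```text
clock: 26.83
eef_pos: [0.5902, 0.3096, 0.2197]
eef_rot: [0.001, 0.692, 0.722, 0.001]
wrist_force: [0.9, -0.3, 0.8]
finger_gap: 0.798
gripper_force: 0.0
```

Run:
```python
from h import *
st();c=cal("wrist");bot.get_image("wrist")
for o,z in(("solder_spool_centre",.0925),("tape_roll_black_centre",.0835)):
  for q in bot.find_in("wrist",o)[:2]:
    b=q["box"];print(o,np.round(b),round(q["conf"],2),ray("wrist",b[0]+b[2]/2,b[1]+b[3]/2,z,c).round(3))
c2=__import__("pickle").load(open("c2.pkl","rb"))
print("bolt axis w2",ray("",375,104,.0085,c2),ray("",431,110,.0085,c2))
go(.437,-.05,.2,90)
```

```text
t 26.8333 p [0.5902 0.3096 0.2197] phi 92.5 tilt 0.003 gap 0.798 F 0.0 w [ 0.9 -0.3  0.8] q [-0.81  0.4   0.35  1.49 -0.14  1.28 -0.41]
solder_spool_centre [278. 276.  70.  79.] 0.73 [0.589 0.21  0.092]
tape_roll_black_centre [276. 161.  86.  81.] 0.59 [0.59  0.307 0.084]
bolt axis w2 [ 0.43178837 -0.08468332  0.0085    ] [ 0.43895366 -0.01640785  0.0085    ]
row [-0.3528, -0.1685, 0.017, 0.0018, -0.0003, 0.0275] rows 9.4
```

move_arm(fingers=1, moves=[[[-0.353,-0.169,0.017,0,0,0.094],[-0.353,-0.169,0.017,0,0,0.094],[-0.353,-0.169,0.017,0,0,0.094],[-0.353,-0.169,0.017,0,0,0.094],[-0.353,-0.169,0.017,0,0,0.094],[-0.353,-0.169,0.017,0,0,0.094],[-0.353,-0.169,0.017,0,0,0.094],[-0.353,-0.169,0.017,0,0,0.094]]])

```text
clock: 27.65
eef_pos: [0.4565, 0.0014, 0.2]
eef_rot: [0.0, 0.743, 0.669, -0.001]
wrist_force: [0.9, -1.0, 0.6]
finger_gap: 0.998
gripper_force: 0.0
```

```bash
python3 -c "
from h import *
st();go(.4355,-.05,.2,84)"
```

```text
t 27.65 p [0.4565 0.0014 0.2   ] phi 84.0 tilt 0.003 gap 0.998 F 0.0 w [ 0.9 -1.   0.6] q [-0.64 -0.05  0.53  2.01  0.03  1.18 -0.23]
row [-0.0533, -0.0156, 0.0001, -0.0012, 0.0014, 0.0005] rows 1.3
```

move_arm(moves=[[[-0.053,-0.016,0.01,0,0,0],[-0.053,-0.016,0.02,0,0,0],[-0.053,-0.016,0.02,0,0,0],[-0.053,-0.016,0.02,0,0,0]]])

```text
clock: 27.98
eef_pos: [0.4359, -0.0484, 0.1804]
eef_rot: [-0.0, 0.744, 0.669, -0.001]
wrist_force: [-0.8, 0.2, -0.5]
finger_gap: 0.998
gripper_force: 0.0
```

Run:
```python
from h import *
st();c=cal("wrist");snap("wrist","w12.png")
for q in bot.find_in("wrist","bolt_m12_centre")[:2]:
    b=q["box"];print(np.round(b),round(q["conf"],2),ray("wrist",b[0]+b[2]/2,b[1]+b[3]/2,.0085,c).round(3))
```

```text
t 27.9833 p [ 0.4359 -0.0484  0.1804] phi 83.9 tilt 0.003 gap 0.998 F 0.0 w [-0.8  0.2 -0.5] q [-0.59 -0.08  0.58  2.07  0.05  1.14 -0.14]
[310. 150.  27.  74.] 0.79 [ 0.439 -0.049  0.009]
```

View pics/w12.png

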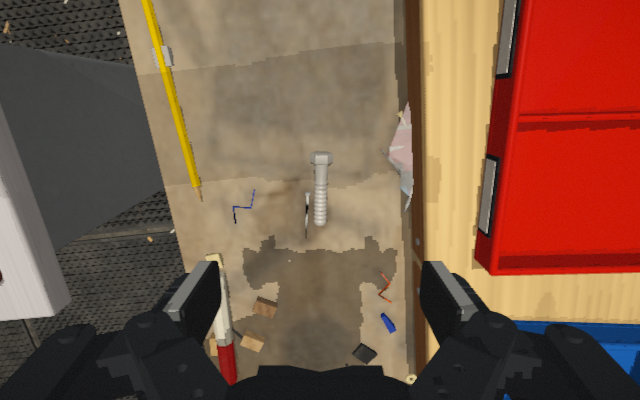

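The bolt runs from its head (321,157) to its tip (320,225), aligned with the tool and centred. I'll narrow the fingers and descend.

move_arm(fingers=0.5, moves=[[[0,0.002,0.04,0,0,0],[0,0.002,0.08,0,0,0],[0,0.002,0.115,0,0,0],[0,0.002,0.135,0,0,0],[0,0.002,0.145,0,0,0],[0,0.002,0.15,0,0,0],[0,0.002,0.15,0,0,0],[0,0.002,0.15,0,0,0]]])

```text
clock: 28.75
eef_pos: [0.44, -0.0482, 0.0324]
eef_rot: [0.001, 0.743, 0.67, -0.0]
wrist_force: [-0.4, -0.3, 1.0]
finger_gap: 0.498
gripper_force: 0.0
```

```bash
python3 -c "
from h import *
st();go(.438,-.049,.028,84)"
```

```text
t 28.75 p [ 0.44   -0.0482  0.0324] phi 84.1 tilt 0.002 gap 0.498 F 0.0 w [-0.4 -0.3  1. ] q [-0.55  0.19  0.6   2.21 -0.15  0.78  0.05]
row [-0.001, -0.0019, 0.0044, 0.0007, 0.001, 0.0007] rows 0.1
```

move_arm(moves=[[[-0.001,-0.002,0.002,0,0,0],[-0.001,-0.002,0.004,0,0,0],[-0.001,-0.002,0.004,0,0,0]]])

```text
clock: 29.0
eef_pos: [0.4371, -0.0492, 0.0279]
eef_rot: [0.001, 0.743, 0.669, -0.0]
wrist_force: [0.4, -0.1, -0.1]
finger_gap: 0.501
gripper_force: 0.0
```

move_arm(fingers=0, moves=[[[0,0,0,0,0,0],[0,0,0,0,0,0],[0,0,0,0,0,0],[0,0,0,0,0,0],[0,0,0,0,0,0],[0,0,0,0,0,0],[0,0,0,0,0,0]]])

```text
clock: 29.58
eef_pos: [0.4371, -0.0492, 0.028]
eef_rot: [0.0, 0.743, 0.669, -0.0]
wrist_force: [-2.9, -0.2, 8.3]
finger_gap: 0.168
gripper_force: 58.1
```

```bash
python3 -c "
from h import *
st()
for y in(.0495,-.0495): print(.6146+np.sin(.079)*y,-.003+np.cos(.079)*y)"
```

```text
t 29.5833 p [ 0.4371 -0.0492  0.028 ] phi 84.0 tilt 0.001 gap 0.168 F 58.1 w [-2.9 -0.2  8.3] q [-0.54  0.2   0.6   2.21 -0.16  0.77  0.06]
0.6185064336973473 0.04634561556783166
0.6106935663026528 -0.05234561556783167
```

move_arm(moves=[[[0,0,-0.01,0,0,0],[0,0,-0.04,0,0,0],[0,0,-0.075,0,0,0],[0,0,-0.115,0,0,0],[0,0,-0.15,0,0,0],[0,0.02,-0.155,0,0,-0.01],[0,0.05,-0.155,0,0,-0.015],[0,0.09,-0.155,0,0,-0.015]]])

```text
clock: 30.25
eef_pos: [0.5269, -0.0583, 0.1848]
eef_rot: [0.001, 0.735, 0.678, 0.001]
wrist_force: [0.1, -0.2, 0.8]
finger_gap: 0.16
gripper_force: 58.4
```

```bash
python3 -c "
from h import *
st();go(.6107,-.0523,.18,85.4)"
```

```text
t 30.25 p [ 0.5269 -0.0583  0.1848] phi 85.4 tilt 0.003 gap 0.16 F 58.4 w [ 0.1 -0.2  0.8] q [-0.58  0.15  0.67  1.88 -0.11  1.14  0.05]
row [0.0126, 0.083, 0.0051, 0.0018, -0.0009, 0.0003] rows 2.0
```

move_arm(moves=[[[0.012,0.083,0.004,0,0,0],[0.012,0.083,0.004,0,0,0],[0.012,0.083,0.004,0,0,0],[0.012,0.083,0.004,0,0,0],[0.012,0.083,0.004,0,0,0],[0.012,0.083,0.004,0,0,0]]])

```text
clock: 30.75
eef_pos: [0.6093, -0.0538, 0.1792]
eef_rot: [0.001, 0.735, 0.678, -0.0]
wrist_force: [-0.9, 0.0, 1.1]
finger_gap: 0.164
gripper_force: 58.5
```

```bash
python3 -c "
from h import *
st();go(.6107,-.0523,.107,85.4);snap('wrist','w13.png')"
```

```text
t 30.75 p [ 0.6093 -0.0538  0.1792] phi 85.3 tilt 0.001 gap 0.164 F 58.5 w [-0.9  0.   1.1] q [-0.51  0.35  0.66  1.69 -0.23  1.18  0.12]
row [0.0017, 0.0013, 0.0722, 0.0001, 0.0008, -0.001] rows 1.7
```

View pics/w13.png

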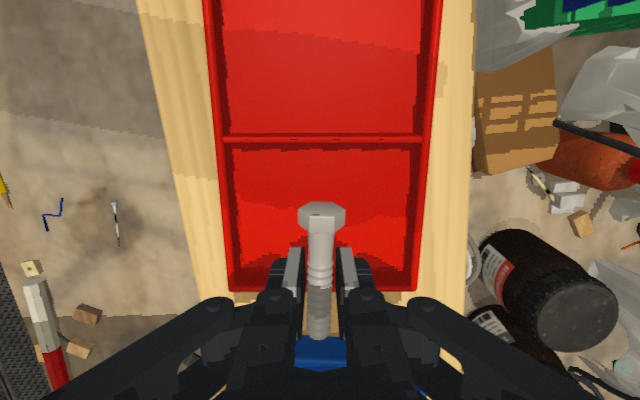

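The bolt is held level over the near bay, head at (321,213). I have now viewed 17 pictures, over the limit of 14, so I will view no more and finish on force readings and the networks.

move_arm(moves=[[[0.001,0.001,0.025,0,0,0],[0.001,0.001,0.045,0,0,0],[0.001,0.001,0.06,0,0,0],[0.001,0.001,0.068,0,0,0],[0.001,0.001,0.072,0,0,0],[0.001,0.001,0.072,0,0,0],[0.001,0.001,0.072,0,0,0]]])

```text
clock: 31.38
eef_pos: [0.6115, -0.0525, 0.1075]
eef_rot: [0.001, 0.735, 0.678, -0.0]
wrist_force: [-0.5, -0.4, -0.2]
finger_gap: 0.164
gripper_force: 58.5
```

move_arm(moves=[[[0,0,0.001,0,0,0],[0,0,0.002,0,0,0],[0,0,0.003,0,0,0],[0,0,0.004,0,0,0],[0,0,0.004,0,0,0],[0,0,0.004,0,0,0]]])

```text
clock: 31.88
eef_pos: [0.6111, -0.0524, 0.1023]
eef_rot: [0.0, 0.735, 0.678, -0.001]
wrist_force: [-0.4, 0.0, -0.3]
finger_gap: 0.166
gripper_force: 58.5
```

move_arm(moves=[[[0,0,0.001,0,0,0],[0,0,0.001,0,0,0],[0,0,0.001,0,0,0],[0,0,0.001,0,0,0]]])

```text
clock: 32.22
eef_pos: [0.6112, -0.0524, 0.1021]
eef_rot: [0.0, 0.735, 0.678, -0.0]
wrist_force: [-3.2, 0.4, 5.1]
finger_gap: 0.16
gripper_force: 59.3
```

move_arm(fingers=0.4, moves=[[[0,0,0,0,0,0],[0,0,0,0,0,0],[0,0,0,0,0,0],[0,0,-0.01,0,0,0],[0,0,-0.04,0,0,0],[0,0,-0.08,0,0,0],[0,0,-0.12,0,0,0],[0,0,-0.15,0,0,0]]])

```text
clock: 32.88
eef_pos: [0.6116, -0.0527, 0.2554]
eef_rot: [0.001, 0.735, 0.678, 0.0]
wrist_force: [0.7, -0.4, 0.0]
finger_gap: 0.402
gripper_force: 0.0
```

Run:
```python
from h import *
st()
Z=dict(tape_green_centre=.1055,tape_yellow_centre=.109,tape_roll_black_centre=.0835,solder_spool_centre=.0925,bolt_m12_centre=.0825,glue_bottle=.0685)
for n in("scene","side","wrist"):
    c=cal(n);bot.get_image(n)
    for o,z in Z.items():
        for q in bot.find_in(n,o)[:1]:
            b=q["box"];print(n,o,round(q["conf"],2),ray(n,b[0]+b[2]/2,b[1]+b[3]/2,z,c).round(3))
```

```text
t 32.8833 p [ 0.6116 -0.0527  0.2554] phi 85.3 tilt 0.003 gap 0.402 F 0.0 w [ 0.7 -0.4  0. ] q [-0.54  0.3   0.68  1.59 -0.19  1.32  0.09]
scene tape_green_centre 0.15 [ 0.592 -0.078  0.106]
scene tape_yellow_centre 0.78 [ 0.606 -0.215  0.109]
scene tape_roll_black_centre 0.46 [0.594 0.32  0.084]
scene solder_spool_centre 0.79 [0.584 0.202 0.093]
scene bolt_m12_centre 0.53 [ 0.616 -0.057  0.083]
scene glue_bottle 0.66 [ 0.417 -0.332  0.069]
side tape_green_centre 0.69 [ 0.594 -0.312  0.106]
side tape_yellow_centre 0.93 [ 0.601 -0.217  0.109]
side tape_roll_black_centre 0.71 [0.595 0.315 0.084]
side solder_spool_centre 0.58 [0.587 0.21  0.093]
side bolt_m12_centre 0.68 [ 0.615 -0.047  0.083]
side glue_bottle 0.58 [ 0.422 -0.335  0.068]
wrist tape_yellow_centre 0.79 [ 0.608 -0.197  0.109]
wrist bolt_m12_centre 0.86 [ 0.614 -0.054  0.083]
wrist glue_bottle 0.69 [ 0.46  -0.271  0.068]
```

All the things sit where they were set down, and the glue bottle has not moved.

```bash
python3 -c "
from h import *
print(bot.job_done())"
```

```text
the job is handed in; nothing more can be done
None
```

All five things are in their trays, each in its own bay, the glue bottle is where it started, and the job was handed in at about 34 s of the 125 s (no verdict came back); I viewed 17 pictures, over your limit of 14.

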